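# Clamp a lock cylinder with three clicks and hold

## Robot

A 6-joint arm with a two-finger parallel gripper is mounted at the origin on a cart in front of the work surface, level with it; the furniture and walls round the work are solid. World frame = base frame: x ahead of the robot, y to its left, z up, the work surface at z = 0. Lengths are in m, angles in rad, forces in N, time in s.
With the tool pointing down it reaches from about 0.35 to 0.975 m from the base axis. Payload 7.1 kg.
Tool frame: the origin (TCP) lies on the mounting face of the last link; the fingertips stand 182 mm ahead of it and the grasp point (between the pads) lies 163 mm ahead of it; z points along the fingers, y is the line along which they close (so a half turn about z gives the same grasp; the last joint's range is limited). The gripper opens to 88 mm and grips with 3 to 60 N. Pads are 20 mm wide; open, the fingers measure 115 mm over their backs; the gripper's body (75 mm by 178 mm) begins 61 mm behind the grasp point.
Start: joints at [1.189, 0.423, 1.63, -0, 1.089, -0.019], TCP at [0.222, 0.584, 0.405] pointing down, gripper open.
Joint ranges: [-3, 3], [-0.9, 2.11], [0.09, 2.58], [-1.31, 4.45], [0.11, 2.69], [-2.54, 2.54]. Speed limits (rad/s): [2.39, 2.39, 3.01, 3.14, 3.14, 3.14].

## Interface

Orientations are given as a 3x3 rotation matrix whose columns are the frame's x, y, z axes.
In Python, from rig import bot, eyes gives the robot as it stands. The module is installed in compiled form; this text tells all that it offers.
- The arm moves only by the tool servo_tool, never from a script. Its argument "steps" is a list of rows, each an object of numbers: "jaw": the finger opening in cm, from 0 to 8.78; "tx", "ty", "tz": the shift along the tool's x, y, z in cm; "roll": the turn about the tool's z in degrees. A call has exactly 10 rows; each row shifts and turns the commanded pose from where the row before left it, along the tool's axes as they then stand; what a row does not reach is not made up. A row lasts 1/8 s, in which the tool goes at most 62.5 mm and 10.7 degrees, less where a joint would pass 70% of its speed; a pose out of reach is approached as far as the arm can. A call with a gripper value outside its range is refused whole. The fingers move at their own pace and stop on an object; "squeeze" is the grip in N (left out, the last holds). Time passes only in rows, so rows that do not move let the fingers close, or fill a call up. It gives the time, the measured TCP pose, the force, the opening and the grip force at its end, in the units of the state.
- bot.get_obs(): the state, without advancing time (a new reading comes with each control period).
- eyes.get_image(name): name is "side" or "top"; returns the picture (400x640x3 uint8, blue, green, red); there is no depth.
- eyes.camera_info(name): a dict with "intrinsics" (3x3 intrinsics, pixels), "rvec" (rotation vector, rad) and "tvec" (3), from world to camera coordinates, as OpenCV has them. Camera axes: x right, y down, z forward; pixel columns grow to the right and rows downward; lengths in m; the calibration is good to about 2 mm. A picture is of the moment at which its call begins. camera_info takes no time and is no camera call.
- bot.job_done(): hands the job in; it is judged then, once.
The state is a dict: "clock": time; "q": joint angles; "qvel": joint speeds; "tau": joint torques, N m; "tool_pos": TCP position; "tcp_rot": TCP orientation; "wrist_force": force on the tool from outside, world axes, zero at the start; "wrist_torque": the same for the moment, N m; "finger_gap": finger opening in m; "finger_force": force on a finger pad.
Only numpy, scipy, OpenCV 4.12 (cv2) and the standard library are available. Lean on these libraries where they do the work, as an engineer would, in place of code of your own. Each camera call takes 0.05 s, during which the arm holds its last target. There are 200 camera calls.

## Task

Lay the brass lock cylinder flat along the narrow raised ledge of the click clamp, between the end stop and the open jaw, and let it go. Then swing the clamp's lever by its upright pin exactly three clicks so that the jaw grips the cylinder - never a fourth, which would mar the brass - and finish still holding the lever there at the third click, because it springs back when let go. Leave the other things on the bench alone.

Things in the scene. Friction and masses are not known exactly. Their poses are not given: they have to be found in the camera images.
- lock_cylinder: Brass double lock cylinder (euro profile) lying on its flat side, loose, 0.16 kg. 34 mm wide (own x -20 to +14 mm; a thin cam at mid-length reaches +21), 70 mm long (own y +-35), 17 mm high. Origin: underside, mid-length; middle of width and centre of mass lie 3 to 4 mm from it towards own -x. Grasp across the width at mid-length. Either way round on the ledge is right.
- fixture: The click clamp, bolted down; grey base plate 92 x 272 x 10 mm. Origin: on the bench top under the middle of the ledge. Own y: along the ledge towards the end stop; own x: across it. Along own y from + to -: end stop, ledge, jaw, toothed lever hub, plunger block. Only the pin stands higher than 59 mm. The lever arm points to own -x; the pin swings towards own -y, away from the ledge.
- ledge_mid (a point): Middle of the ledge's top face, 40 mm above the bench, halfway between end stop and open jaw. The ledge is a steel bar 20 mm wide (own x of the fixture) with free space on both sides down to the base plate 10 mm above the bench; the cylinder overhangs it on both sides. The fixed end stop has its rubber face 42 mm from this point along the fixture's +y and rises 16 mm above the ledge.
- jaw_pad: Sprung rubber jaw pad, 24 mm wide, 41 to 56 mm above the bench. At rest its face is 42 mm from ledge_mid on the fixture's -y side (open gap 84 mm). It advances 6 mm per click towards the end stop, pushes the cylinder along against the stop and grips it at the third click, giving up to about 4 mm at 900 N/m. Origin: that of the fixture, shifted along its y with the pad.
- handle_pin (a point): Middle of the upright pin on its axis: pin 16 mm in diameter, standing from 58 to 98 mm above the bench (this point at 78 mm), 100 mm from the pivot axis at the end of a steel arm 16 mm wide that lies 52 to 58 mm above the bench.
- lever_pivot (a point): On the lever's vertical pivot axis, 50 mm above the bench (in the fixture's frame at x 0, y -118 mm). Left of the clamp, from the robot, stand an open tool box (walls 100 mm high, tools leaning out higher) and beyond it tall machines and an upright plate: come to the clamp from over the front right of the bench.
- lever (a joint): Lever angle, rad: 0 at rest, growing counter-clockwise from above. Clicks seat at 0.25, 0.50, 0.75 (third), 1.00, 1.25 (25 mm of pin travel apart); end of travel 1.35. A spring drives it back to 0 from anywhere; no latch. Push needed at the pin: 2 to 8 N, a saw-tooth: it sinks by about 4 N from one click to the next and jumps up by as much within 1 or 2 mm of pin travel as the lever seats in a click.
- car_fob: Bystander: black car key fob, 35 x 63 x 15 mm. Origin at the centre of its underside.
- padlock: Bystander: steel padlock lying on its side, 79 x 50 x 18 mm. Origin at the centre of its underside.
- spare_cutter: Bystander: toothed cutter wheel lying flat, 64 mm across, 7 mm high. Origin at the centre of its underside.

How it is judged:
On the way, in this order (a step that is already met when the one before it is completed fails the run):
1. the cylinder lies flat on the ledge between end stop and jaw, let go, the lever still at rest (z of lock_cylinder in the frame of fixture between 0.036 and 0.044 m and angle between lock_cylinder's own z axis and vertical below 0.12 rad and x of lock_cylinder in the frame of fixture between -0.012 and 0.012 m and angle between the y axis of lock_cylinder and the y axis of fixture, either way round below 0.2 rad and contact force between each of the arm, the fingers and lock_cylinder below 0.2 N and value of joint lever below 0.1 rad), for 0.3 s.
2. the lever is held at the third click (value of joint lever between 0.65 and 0.86 rad and contact force between the fingers and lever above 0.8 N), for 0.3 s.
At the end, for the whole second after the job is handed in: Fingers hold the lever still at the third click (0.65 to 0.86 rad, over 0.8 N); the cylinder, untouched by the robot, lies flat (0.12 rad) on the ledge, origin within 12 mm of its middle line, length within 0.2 rad of it, pressed by the jaw (over 0.8 N) to within 4 mm of the end stop (all of step 2 and z of lock_cylinder in the frame of fixture between 0.036 and 0.044 m and angle between lock_cylinder's own z axis and vertical below 0.12 rad and x of lock_cylinder in the frame of fixture between -0.012 and 0.012 m and angle between the y axis of lock_cylinder and the y axis of fixture, either way round below 0.2 rad and contact force between each of the arm, the fingers and lock_cylinder below 0.2 N and velocity of joint lever between -0.1 and 0.1 rad/s and contact force between jaw_pad and lock_cylinder above 0.8 N and y of lock_cylinder in the frame of fixture between 0.003 and 0.011 m); the arm keeps its last pose, push and grip.
It fails at once if the lever reaches a fourth click (angle over 0.95 rad) (value of joint lever above 0.95 rad).
It fails at once if a bystander (fob, padlock or cutter wheel) is moved more than 30 mm (distance of any of car_fob, padlock, spare_cutter from where it was at the start of the episode above 0.03 m).
It also fails if it takes over 69 s, if anything falls off the work surface, if the arm or the gripper's body presses on something with over 40 N, if the wrist force passes 120 N, or if a joint passes its speed limit or range.

## Working session

There is one attempt and no reset: what is moved stays moved. The work goes in short steps, Python scripts to look and compute and a tool call to move; the robot and the scene stay as the last step left them, time stands still between calls to the robot, and variables do not carry over. Pictures are saved under pics/ and viewed, at most 10 in all, crops included, and the job is handed in when it is done.

Besides the shell and the picture viewer there is one more tool, called after ">>>" as name(argument=value, ...), one argument or row to a line, values as JSON. servo_tool: Moves the arm, as the interface text tells. Its arguments: {"type":"object","properties":{"steps":{"type":"array","items":{"type":"object","properties":{"jaw":{"type":"number"},"tx":{"type":"number"},"ty":{"type":"number"},"tz":{"type":"number"},"roll":{"type":"number"}}}},"squeeze":{"type":"number"}},"required":["steps"]}

```bash
mkdir -p pics; cat > h.py <<'E'
import numpy as np, cv2
from rig import bot, eyes
def cam(n):
    c=eyes.camera_info(n); K=np.array(c["intrinsics"],float).reshape(3,3); R=cv2.Rodrigues(np.array(c["rvec"],float))[0]; return K,R,np.array(c["tvec"],float).ravel()
def ray(n,u,v,z):
    K,R,t=cam(n); d=R.T@np.linalg.inv(K)@np.array([u,v,1.]); o=-R.T@t
    return o+d*(z-o[2])/d[2]
def proj(n,p):
    K,R,t=cam(n); q=K@(R@np.array(p,float)+t); return q[:2]/q[2]
def snap(n,f):
    im=eyes.get_image(n); cv2.imwrite("pics/"+f+".png",im); return im
E
python3 - <<'E'
from h import *
for n in("side","top"):
    snap(n,n+"0"); K,R,t=cam(n); print(n,K.tolist(),(-R.T@t).round(3),R[2].round(3))
o=bot.get_obs(); print(o["tool_pos"],o["tcp_rot"],o["clock"],o["finger_gap"])
E
```

```text
side [[499.0689190313673, 0.0, 324.3678876701169], [0.0, 499.0689190313673, 202.61591013336155], [0.0, 0.0, 1.0]] [-0.217 -0.187  0.946] [ 0.665  0.069 -0.743]
top [[383.1087562313473, 0.0, 312.60762619934627], [0.0, 383.1087562313473, 204.31989820715927], [0.0, 0.0, 1.0]] [ 0.407 -0.122  0.97 ] [ 0.157 -0.023 -0.987]
[0.22167352 0.58409366 0.4039852 ] [[-9.34920548e-01  3.54856749e-01 -5.06271926e-04]
 [ 3.54857110e-01  9.34919663e-01 -1.28665886e-03]
 [ 1.67439975e-05 -1.38257800e-03 -9.99999044e-01]] 0.1 0.08809204790081417
```

View pics/top0.png

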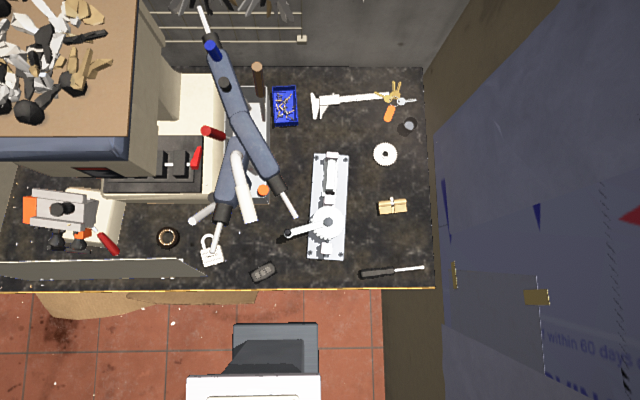

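View pics/side0.png

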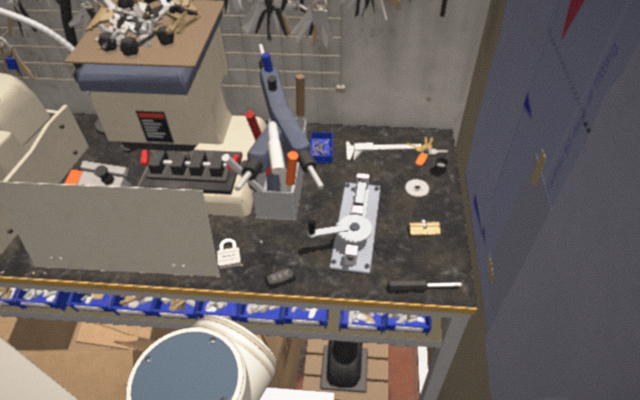

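Top view: the clamp is at about (328,206) and its pin at about (282,238). The cylinder is at (392,206), the cutter at (385,154), the fob at (262,271) and the padlock at (211,250). I'll zoom in on both views.

```bash
python3 - <<'E'
from h import *
a=cv2.imread("pics/top0.png")[145:265,265:425]; cv2.imwrite("pics/ct.png",cv2.resize(a,None,fx=5,fy=5,interpolation=cv2.INTER_CUBIC))
b=cv2.imread("pics/side0.png")[165:280,295:450]; cv2.imwrite("pics/cs.png",cv2.resize(b,None,fx=5,fy=5,interpolation=cv2.INTER_CUBIC))
E
```

```text
(no output)
```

View pics/ct.png

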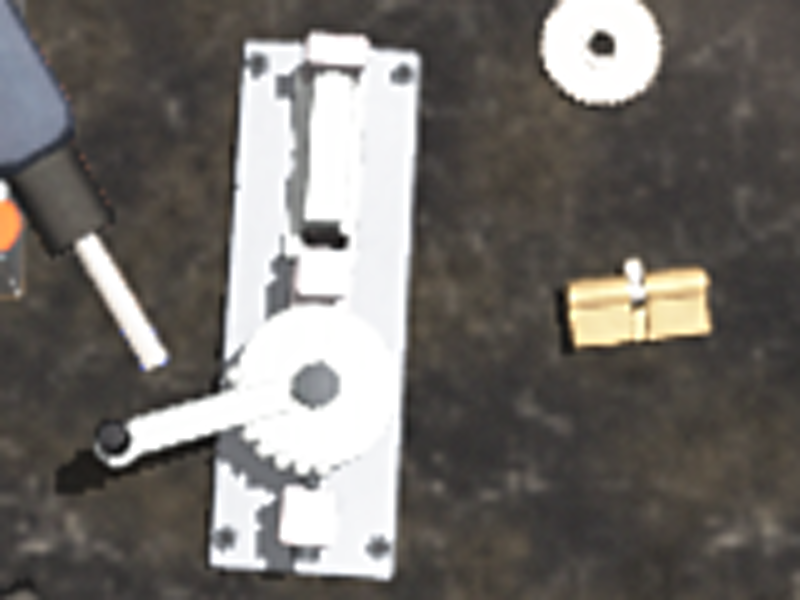

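View pics/cs.png

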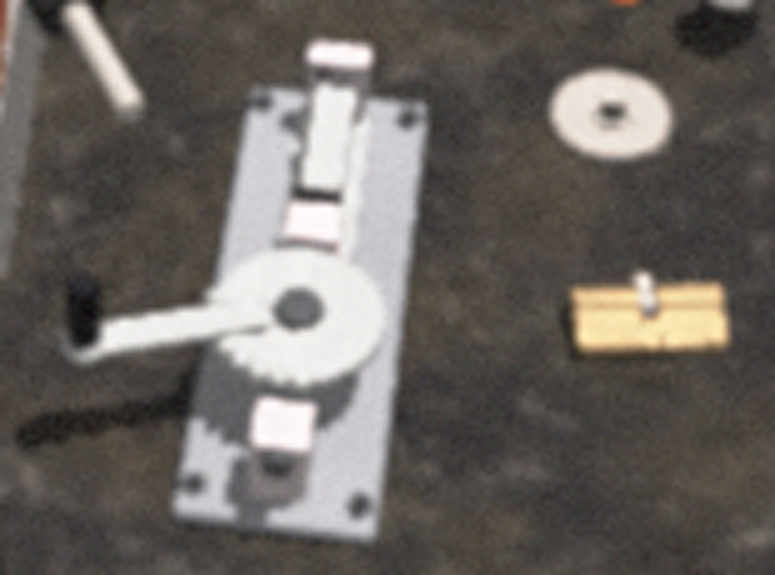

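```bash
cat > fit.py <<'E'
from h import *
T=lambda u,v:("top",265+(u+.5)/5-.5,145+(v+.5)/5-.5)
S=lambda u,v:("side",295+(u+.5)/5-.5,165+(v+.5)/5-.5)
for nm,L in (("top",[T(246,40),T(421,52),T(391,580),T(210,565)]),("side",[S(248,86),S(428,102),S(375,542),S(175,517)])):
    P=np.array([ray(*p,.01)[:2] for p in L]); c=P.mean(0)
    d=(P[0]+P[1]-P[2]-P[3])/2; e=(P[1]+P[2]-P[0]-P[3])/2
    print(nm,"plate",P.round(4).tolist(),"c",c.round(4),"len",np.linalg.norm(d).round(4),np.linalg.norm(e).round(4),"yaw+y dir deg",np.degrees(np.arctan2(d[1],d[0])).round(2),np.degrees(np.arctan2(e[1],e[0])).round(2))
for n,p,z in (("pivot hub top",T(316,385),.059),("pivot hub",S(298,308),.059),("pin top",T(113,437),.098),("pin top s",S(82,283),.098),("stop top mid front T",T(336,66),.056),("stop front S",S(338,68),.056),("ledge near end T",T(330,222),.04),("ledge S",S(322,191),.04),("jaw front T",T(322,250),.056),("jaw S",S(313,204),.056)):
    print(n,ray(*p,z)[:2].round(4))
for nm,L in (("top",[T(567,287),T(708,268),T(711,335),T(575,349)]),("side",[S(573,288),S(723,284),S(728,350),S(577,353)])):
    zz=[.017,.017,.012,.012] if nm=="top" else [.017,.017,.005,.005]
    P=np.array([ray(*p,z)[:2] for p,z in zip(L,zz)]); d=(P[0]+P[3]-P[1]-P[2])/2
    print(nm,P.round(4).tolist(),P.mean(0).round(4),np.linalg.norm(d).round(4),np.degrees(np.arctan2(d[1],d[0])).round(2))
E
python3 fit.py
```

```text
top plate [[0.6951, -0.1495], [0.6883, -0.2404], [0.4171, -0.2185], [0.4254, -0.1287]] c [ 0.5565 -0.1843] len 0.2713 0.0907 yaw+y dir deg -4.52 -94.78
side plate [[0.6977, -0.1458], [0.6927, -0.2397], [0.4173, -0.2192], [0.424, -0.129]] c [ 0.5579 -0.1834] len 0.2751 0.0923 yaw+y dir deg -3.88 -93.62
pivot hub top [ 0.5093 -0.1798]
pivot hub [ 0.5096 -0.1792]
pin top [ 0.4818 -0.0844]
pin top s [ 0.4849 -0.0836]
stop top mid front T [ 0.6678 -0.1925]
stop front S [ 0.6685 -0.192 ]
ledge near end T [ 0.5926 -0.1893]
ledge S [ 0.5995 -0.1873]
jaw front T [ 0.5755 -0.184 ]
jaw S [ 0.5765 -0.1833]
top [[0.5629, -0.3105], [0.5722, -0.3828], [0.5385, -0.384], [0.5318, -0.3144]] [ 0.5513 -0.3479] 0.0714 96.4
side [[0.5661, -0.3103], [0.5739, -0.3823], [0.543, -0.3845], [0.5358, -0.3127]] [ 0.5547 -0.3475] 0.0722 95.93
```

```bash
python3 - <<'E'
from h import *
def tri(a,b):
    A=[];
    P=[]
    for n,p in(("top",a),("side",b)):
        K,R,t=cam(n); P.append(K@np.c_[R,t])
    X=cv2.triangulatePoints(P[0],P[1],np.array(a,float).reshape(2,1),np.array(b,float).reshape(2,1)).ravel(); X=X[:3]/X[3]
    return X.round(3), (proj("top",X)-a).round(1)
for n,a,b in(("white rod tip",(296,217.4),(322.4,186.4)),("blue handle low end",(277,184),(307,163)),("plate corner",(204,271),(215,190)),("plate low corner",(204,271),(218,275)),("orange",(264,190),(292,155)),("pin",(287.6,232.4),(311.4,221.6)),("grey rod",(245,216),(276,163))):
    print(n,*tri(a,b))
E
```

```text
white rod tip [ 0.504 -0.108  0.191] [ 0.8 -0.1]
blue handle low end [ 0.574 -0.068  0.19 ] [ 0.4 -0. ]
plate corner [0.397 0.07  0.278] [-8.7  1. ]
plate low corner [ 0.395  0.125 -0.004] [ 0.9 -0.1]
orange [ 0.553 -0.042  0.231] [-1.3  0.1]
pin [ 0.481 -0.085  0.102] [-0.1  0. ]
grey rod [ 0.499 -0.016  0.257] [ 1.6 -0.1]
```

```bash
cat >> h.py <<'E'
def st():
    o=bot.get_obs(); R=np.array(o["tcp_rot"]); p=np.array(o["tool_pos"]); return o,R,p
def go(*wps):
    "world waypoints (x,y,z[TCP]) -> cm in tool axes, at present yaw"
    o,R,p=st(); print("t",o["clock"],"p",p.round(4),"yaw_y",np.degrees(np.arctan2(R[1,1],R[0,1])).round(2),"F",np.round(o["wrist_force"],1),"gap",round(o["finger_gap"],4))
    for w in wps:
        d=R.T@(np.array(w)-p)*100; print(w,"d cm",d.round(2),"rows>=",round(np.linalg.norm(d)/6.25,1)); p=np.array(w,float)
E
python3 - <<'E'
from h import *
go((.222,.584,.48),(.40,.25,.55),(.42,0,.55),(.45,-.3,.55),(.5525,-.3475,.45))
a=cv2.imread("pics/top0.png")[90:250,180:320]; b=cv2.imread("pics/side0.png")[100:240,210:350]
c=np.hstack([cv2.resize(x,(400,int(x.shape[0]*400/140))) for x in (a,np.pad(b,((0,20),(0,0),(0,0))))]); cv2.imwrite("pics/tools.png",c)
E
```

```text
t 0.1 p [0.2217 0.5841 0.404 ] yaw_y 69.22 F [ 0.2 -0.2  1.1] gap 0.0881
(0.222, 0.584, 0.48) d cm [-0.03 -0.01 -7.6 ] rows>= 1.2
(0.4, 0.25, 0.55) d cm [-28.49 -24.92  -6.97] rows>= 6.2
(0.42, 0, 0.55) d cm [-10.74 -22.66   0.03] rows>= 4.0
(0.45, -0.3, 0.55) d cm [-13.45 -26.98   0.04] rows>= 4.8
(0.5525, -0.3475, 0.45) d cm [-11.27  -0.79  10.  ] rows>= 2.4
```

View pics/tools.png

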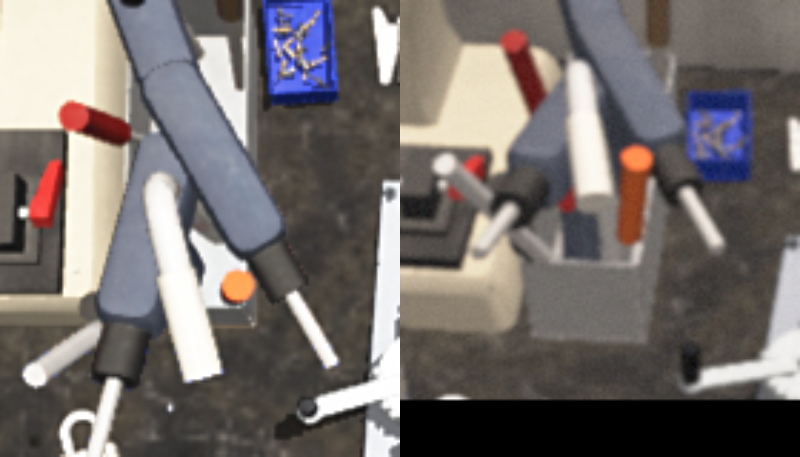

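The tool box items show up here: a steel rod ends at top (297,217), close above the pin, and a white tube ends at (250,222). I'll start moving to the cylinder along a high path.

>>> servo_tool(
  steps=[
    {"tz": -6},
    {"tz": -3, "tx": -2, "ty": -2},
    {"tx": -4.4, "ty": -3.8, "tz": -1.5},
    {"tx": -4.4, "ty": -3.8, "tz": -1.5},
    {"tx": -4.4, "ty": -3.8, "tz": -1.5},
    {"tx": -4.4, "ty": -3.8, "tz": -1},
    {"tx": -4.4, "ty": -3.8},
    {"tx": -4.4, "ty": -3.8},
    {"tx": -2.5, "ty": -5.4},
    {"tx": -2.5, "ty": -5.4},
  ],
  squeeze=20,
)

```text
validation failed for argument at $.st...
```

```bash
python3 - <<'E'
from h import *
go((.42,0,.55),(.45,-.3,.55),(.5525,-.3475,.45))
def tri(a,b):
    P=[]
    for n in("top","side"):
        K,R,t=cam(n); P.append(K@np.c_[R,t])
    X=cv2.triangulatePoints(P[0],P[1],np.array(a,float).reshape(2,1),np.array(b,float).reshape(2,1)).ravel(); X=X[:3]/X[3]
    return X.round(3), (proj("top",X)-a).round(1)
s=140/400
A=lambda u,v:(180+u*s,90+v*s); B=lambda u,v:(210+(u-400)*s,100+v*s)
for n,a,b in(("rod tip",A(333,363),B(717,247)),("rod base",A(290,293),B(690,187)),("handle end",A(265,250),B(668,135)),("tube end",A(202,375),B(597,200)),("orange top",A(238,285),B(636,158)),("collar right corner",A(300,278),B(700,178))): print(n,*tri(a,b))
E
```

```text
t 0.1 p [0.2217 0.5841 0.404 ] yaw_y 69.22 F [ 0.2 -0.2  1.1] gap 0.0881
(0.42, 0, 0.55) d cm [-39.27 -47.59 -14.54] rows>= 10.1
(0.45, -0.3, 0.55) d cm [-13.45 -26.98   0.04] rows>= 4.8
(0.5525, -0.3475, 0.45) d cm [-11.27  -0.79  10.  ] rows>= 2.4
rod tip [ 0.504 -0.106  0.191] [-0.5  0.1]
rod base [ 0.554 -0.08   0.203] [ 1.2 -0.1]
handle end [ 0.578 -0.063  0.232] [ 0.4 -0. ]
tube end [ 0.49  -0.023  0.247] [ 0.6 -0.1]
orange top [ 0.554 -0.042  0.229] [-0.4  0. ]
collar right corner [ 0.565 -0.086  0.202] [ 1.  -0.1]
```

>>> servo_tool(
  steps=[
    {"jaw": 8.78, "tx": 0, "ty": 0, "tz": -6, "roll": 0},
    {"jaw": 8.78, "tx": -2, "ty": -2, "tz": -3, "roll": 0},
    {"jaw": 8.78, "tx": -4.4, "ty": -3.8, "tz": -1.5, "roll": 0},
    {"jaw": 8.78, "tx": -4.4, "ty": -3.8, "tz": -1.5, "roll": 0},
    {"jaw": 8.78, "tx": -4.4, "ty": -3.8, "tz": -1.5, "roll": 0},
    {"jaw": 8.78, "tx": -4.4, "ty": -3.8, "tz": -1, "roll": 0},
    {"jaw": 8.78, "tx": -4.4, "ty": -3.8, "tz": 0, "roll": 0},
    {"jaw": 8.78, "tx": -4.4, "ty": -3.8, "tz": 0, "roll": 0},
    {"jaw": 8.78, "tx": -2.5, "ty": -5.4, "tz": 0, "roll": 0},
    {"jaw": 8.78, "tx": -2.5, "ty": -5.4, "tz": 0, "roll": 0},
  ],
  squeeze=20,
)

```text
clock: 1.35
tool_pos: [0.4076, 0.1311, 0.5494]
tcp_rot: [[-0.935, 0.355, -0.0], [0.355, 0.935, -0.0], [0.0, -0.0, -1.0]]
wrist_force: [1.1, 0.5, 0.6]
finger_gap: 0.0878
finger_force: 0.0
```

```bash
python3 - <<'E'
from h import *
go((.42,0,.55),(.45,-.3,.55),(.5525,-.3475,.45))
E
```

```text
t 1.35 p [0.4076 0.1311 0.5494] yaw_y 69.22 F [1.1 0.5 0.6] gap 0.0878
(0.42, 0, 0.55) d cm [ -5.81 -11.82  -0.06] rows>= 2.1
(0.45, -0.3, 0.55) d cm [-1.345e+01 -2.698e+01  1.000e-02] rows>= 4.8
(0.5525, -0.3475, 0.45) d cm [-11.27  -0.8   10.  ] rows>= 2.4
```

>>> servo_tool(
  steps=[
    {"jaw": 8.78, "tx": -2.75, "ty": -5.5, "tz": 0, "roll": 0},
    {"jaw": 8.78, "tx": -2.75, "ty": -5.5, "tz": 0, "roll": 0},
    {"jaw": 8.78, "tx": -2.75, "ty": -5.5, "tz": 0, "roll": 0},
    {"jaw": 8.78, "tx": -2.75, "ty": -5.5, "tz": 0, "roll": 0},
    {"jaw": 8.78, "tx": -2.75, "ty": -5.5, "tz": 0, "roll": 0},
    {"jaw": 8.78, "tx": -2.75, "ty": -5.5, "tz": 0, "roll": 0},
    {"jaw": 8.78, "tx": -2.75, "ty": -5.5, "tz": 0, "roll": 0},
    {"jaw": 8.78, "tx": -3.75, "ty": -0.4, "tz": 3, "roll": 0},
    {"jaw": 8.78, "tx": -3.75, "ty": -0.4, "tz": 3, "roll": 0},
    {"jaw": 8.78, "tx": -3.75, "ty": -0.4, "tz": 3, "roll": 0},
  ],
)

```text
clock: 2.6
tool_pos: [0.5527, -0.3473, 0.4583]
tcp_rot: [[-0.935, 0.356, -0.0], [0.356, 0.935, 0.0], [0.001, 0.0, -1.0]]
wrist_force: [-0.0, -0.3, -0.7]
finger_gap: 0.0876
finger_force: 0.0
```

>>> servo_tool(
  steps=[
    {"jaw": 8.78, "tx": 0, "ty": 0, "tz": 3, "roll": 9},
    {"jaw": 8.78, "tx": 0, "ty": 0, "tz": 3, "roll": 9},
    {"jaw": 8.78, "tx": 0, "ty": 0, "tz": 2, "roll": 9},
    {"jaw": 8.78, "tx": 0, "ty": 0, "tz": 2, "roll": 9},
    {"jaw": 8.78, "tx": 0, "ty": 0, "tz": 2, "roll": 9},
    {"jaw": 8.78, "tx": 0, "ty": 0, "tz": 2, "roll": 9},
    {"jaw": 8.78, "tx": 0, "ty": 0, "tz": 2, "roll": 9},
    {"jaw": 8.78, "tx": 0, "ty": 0, "tz": 0, "roll": 0},
    {"jaw": 8.78, "tx": 0, "ty": 0, "tz": 0, "roll": 0},
    {"jaw": 8.78, "tx": 0, "ty": 0, "tz": 0, "roll": 0},
  ],
)

```text
clock: 3.85
tool_pos: [0.5522, -0.3467, 0.3007]
tcp_rot: [[-0.11, 0.994, 0.001], [0.994, 0.11, -0.001], [-0.001, 0.001, -1.0]]
wrist_force: [-0.0, -0.4, -0.3]
finger_gap: 0.0878
finger_force: 0.0
```

```bash
python3 - <<'E'
from h import *
go((.5525,-.3475,.28),(.5525,-.3475,.186))
E
```

```text
t 3.85 p [ 0.5522 -0.3467  0.3007] yaw_y 6.31 F [-0.  -0.4 -0.3] gap 0.0878
(0.5525, -0.3475, 0.28) d cm [-0.08  0.02  2.07] rows>= 0.3
(0.5525, -0.3475, 0.186) d cm [ 0.01 -0.01  9.4 ] rows>= 1.5
```

>>> servo_tool(
  steps=[
    {"jaw": 8.78, "tx": -0.1, "ty": 0, "tz": 3, "roll": 0},
    {"jaw": 8.78, "tx": 0, "ty": 0, "tz": 3, "roll": 0},
    {"jaw": 8.78, "tx": 0, "ty": 0, "tz": 3, "roll": 0},
    {"jaw": 8.78, "tx": 0, "ty": 0, "tz": 1.5, "roll": 0},
    {"jaw": 8.78, "tx": 0, "ty": 0, "tz": 1, "roll": 0},
    {"jaw": 2, "tx": 0, "ty": 0, "tz": 0, "roll": 0},
    {"jaw": 2, "tx": 0, "ty": 0, "tz": 0, "roll": 0},
    {"jaw": 2, "tx": 0, "ty": 0, "tz": 0, "roll": 0},
    {"jaw": 2, "tx": 0, "ty": 0, "tz": 0, "roll": 0},
    {"jaw": 2, "tx": 0, "ty": 0, "tz": 0, "roll": 0},
  ],
  squeeze=25,
)

```text
clock: 5.1
tool_pos: [0.5522, -0.3475, 0.185]
tcp_rot: [[-0.108, 0.994, 0.001], [0.994, 0.108, -0.0], [-0.0, 0.0, -1.0]]
wrist_force: [0.6, 0.6, 0.2]
finger_gap: 0.0418
finger_force: 0.8
```

>>> servo_tool(
  steps=[
    {"jaw": 2, "tx": 0, "ty": 0, "tz": 0, "roll": 0},
    {"jaw": 2, "tx": 0, "ty": 0, "tz": 0, "roll": 0},
    {"jaw": 2, "tx": 0, "ty": 0, "tz": -1, "roll": 0},
    {"jaw": 2, "tx": 0, "ty": 0, "tz": -2, "roll": 0},
    {"jaw": 2, "tx": 0, "ty": 0, "tz": -3, "roll": 0},
    {"jaw": 2, "tx": 0, "ty": 0, "tz": -3, "roll": 0},
    {"jaw": 2, "tx": 0, "ty": 0, "tz": -3, "roll": 0},
    {"jaw": 2, "tx": 0, "ty": 0, "tz": -2, "roll": 0},
    {"jaw": 2, "tx": 0, "ty": 0, "tz": -1, "roll": 0},
    {"jaw": 2, "tx": 0, "ty": 0, "tz": 0, "roll": 0},
  ],
)

```text
clock: 6.35
tool_pos: [0.552, -0.3475, 0.3351]
tcp_rot: [[-0.108, 0.994, 0.001], [0.994, 0.108, -0.0], [-0.0, 0.001, -1.0]]
wrist_force: [-0.7, 0.1, -2.2]
finger_gap: 0.0328
finger_force: 25.0
```

```bash
python3 - <<'E'
from h import *
go(); o,R,p=st(); print(o["finger_force"])
im=snap("top","t1"); im2=snap("side","s1")
def crop(n,im,w=70):
    u,v=proj(n,p-[0,0,.17]).astype(int); print(n,u,v); v=max(v,w);return cv2.resize(im[v-w:v+w,u-w:u+w],(400,400),interpolation=cv2.INTER_CUBIC)
cv2.imwrite("pics/g1.png",np.hstack([crop("top",im),crop("side",im2)]))
E
```

```text
t 6.35 p [ 0.552  -0.3475  0.3351] yaw_y 6.21 F [-0.7  0.1 -2.2] gap 0.0328
24.998171680854284
top 408 195
side 434 184
```

View pics/g1.png

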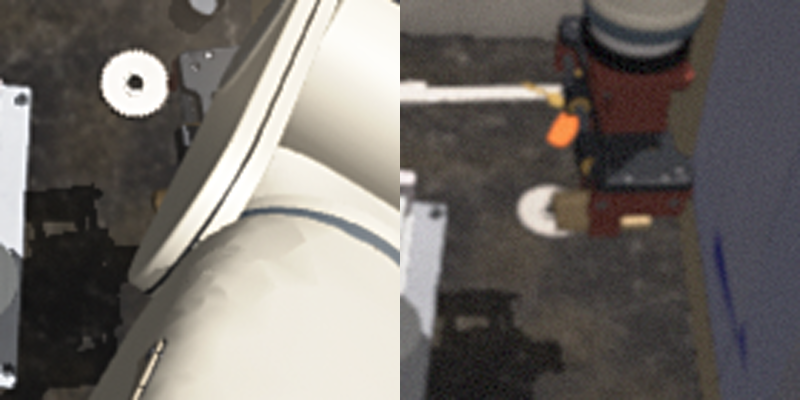

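The cylinder is held by its width (gap 33 mm). In the side crop its left end is at about (557,208) and its right end at about (652,221). I'll work out the along-length offset and the carry.

```bash
python3 - <<'E'
from h import *
o,R,p=st()
for u,v in((557,208),(652,221)):
    w=ray("side",434-70+(u-400)*.35,184-70+v*.35,.1585); print(w.round(4),(R.T@(w-p)).round(4))
go((.5,-.42,.40),(.627,-.189,.40))
a=np.radians(-4.3); 
print("pivot->mid",np.array([.5095,-.1795])+.118*np.array([np.cos(a),np.sin(a)]))
E
```

```text
[ 0.549  -0.3153  0.1585] [0.0318 0.0009 0.1753]
[ 0.5404 -0.386   0.1585] [-0.0375 -0.0153  0.1752]
t 6.45 p [ 0.5517 -0.3472  0.3337] yaw_y 6.21 F [ 0.4 -0.2 -2.7] gap 0.0329
(0.5, -0.42, 0.4) d cm [-6.67 -5.94 -6.63] rows>= 1.8
(0.627, -0.189, 0.4) d cm [21.59 15.13  0.  ] rows>= 4.2
pivot->mid [ 0.62716785 -0.18834749]
```

>>> servo_tool(
  steps=[
    {"jaw": 2, "tx": 2, "ty": 1, "tz": -2.2, "roll": 0},
    {"jaw": 2, "tx": 4, "ty": 2.5, "tz": -2.2, "roll": 0},
    {"jaw": 2, "tx": 4, "ty": 2.5, "tz": -2.2, "roll": 0},
    {"jaw": 2, "tx": 0, "ty": 0, "tz": 0, "roll": -6},
    {"jaw": 2, "tx": 0, "ty": 0, "tz": 0, "roll": -10},
    {"jaw": 2, "tx": 0, "ty": 0, "tz": 0, "roll": -10},
    {"jaw": 2, "tx": 0, "ty": 0, "tz": 0, "roll": -10},
    {"jaw": 2, "tx": 0, "ty": 0, "tz": 0, "roll": -10},
    {"jaw": 2, "tx": 0, "ty": 0, "tz": 0, "roll": -10},
    {"jaw": 2, "tx": 0, "ty": 0, "tz": 0, "roll": -10},
  ],
)

```text
clock: 7.7
tool_pos: [0.6012, -0.2403, 0.4012]
tcp_rot: [[-0.954, 0.299, -0.0], [0.299, 0.954, 0.0], [0.0, 0.0, -1.0]]
wrist_force: [0.2, 0.0, -2.2]
finger_gap: 0.0329
finger_force: 25.0
```

>>> servo_tool(
  steps=[
    {"jaw": 2, "tx": 0, "ty": 0, "tz": 0, "roll": -9},
    {"jaw": 2, "tx": 0, "ty": 0, "tz": 0, "roll": -4.5},
    {"jaw": 2, "tx": 0, "ty": 0, "tz": 0, "roll": 0},
    {"jaw": 2, "tx": 0, "ty": 0, "tz": 0, "roll": 0},
    {"jaw": 2, "tx": 0, "ty": 0, "tz": 0, "roll": 0},
    {"jaw": 2, "tx": 0, "ty": 0, "tz": 0, "roll": 0},
    {"jaw": 2, "tx": 0, "ty": 0, "tz": 0, "roll": 0},
    {"jaw": 2, "tx": 0, "ty": 0, "tz": 0, "roll": 0},
    {"jaw": 2, "tx": 0, "ty": 0, "tz": 0, "roll": 0},
    {"jaw": 2, "tx": 0, "ty": 0, "tz": 0, "roll": 0},
  ],
)

```text
clock: 8.95
tool_pos: [0.6009, -0.2416, 0.4007]
tcp_rot: [[-0.997, 0.075, 0.0], [0.075, 0.997, 0.0], [-0.0, 0.0, -1.0]]
wrist_force: [0.2, -0.7, -2.0]
finger_gap: 0.0325
finger_force: 25.0
```

```bash
python3 - <<'E'
from h import *
go((.6242,-.1882,.38),(.6242,-.1882,.245),(.6242,-.1882,.227))
o,R,p=st();print(np.round(o["q"],2))
im=snap("top","t2"); im2=snap("side","s2")
def crop(n,im,w=70):
    u,v=proj(n,p-[0,0,.18]).astype(int); u0,v0=u-w,max(v-w,0); print(n,u0,v0);return cv2.resize(im[v0:v0+2*w,u0:u0+2*w],(400,400),interpolation=cv2.INTER_CUBIC)
cv2.imwrite("pics/g2.png",np.hstack([crop("top",im),crop("side",im2)]))
E
```

```text
t 8.95 p [ 0.6009 -0.2416  0.4007] yaw_y 85.71 F [ 0.2 -0.7 -2. ] gap 0.0325
(0.6242, -0.1882, 0.38) d cm [-1.93  5.5   2.07] rows>= 1.0
(0.6242, -0.1882, 0.245) d cm [ 0.  -0.  13.5] rows>= 2.2
(0.6242, -0.1882, 0.227) d cm [ 0.  -0.   1.8] rows>= 0.3
[-0.4   0.46  1.58  0.    1.1  -1.9 ]
top 292 97
side 317 77
```

View pics/g2.png

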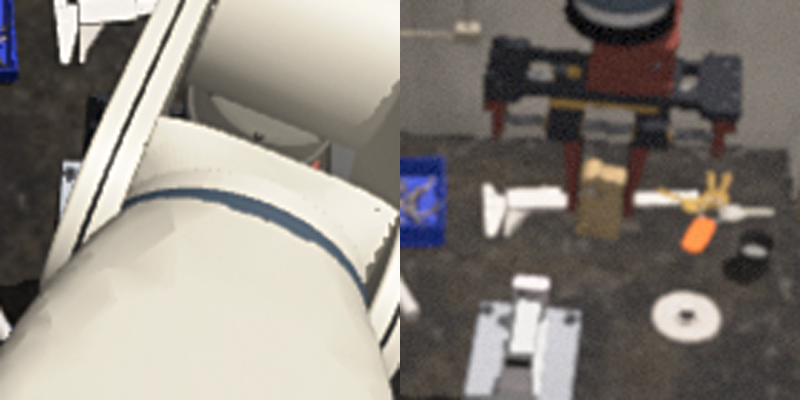

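The side view shows the cylinder held level and turned along the ledge. Next I go over the ledge and down.

>>> servo_tool(
  steps=[
    {"jaw": 2, "tx": -1, "ty": 2.5, "tz": 1, "roll": 0},
    {"jaw": 2, "tx": -0.9, "ty": 3, "tz": 1, "roll": 0},
    {"jaw": 2, "tx": 0, "ty": 0, "tz": 3, "roll": 0},
    {"jaw": 2, "tx": 0, "ty": 0, "tz": 3, "roll": 0},
    {"jaw": 2, "tx": 0, "ty": 0, "tz": 3, "roll": 0},
    {"jaw": 2, "tx": 0, "ty": 0, "tz": 2, "roll": 0},
    {"jaw": 2, "tx": 0, "ty": 0, "tz": 1.5, "roll": 0},
    {"jaw": 2, "tx": 0, "ty": 0, "tz": 1, "roll": 0},
    {"jaw": 2, "tx": 0, "ty": 0, "tz": 0, "roll": 0},
    {"jaw": 2, "tx": 0, "ty": 0, "tz": 0, "roll": 0},
  ],
)

```text
clock: 10.3
tool_pos: [0.6243, -0.1883, 0.2464]
tcp_rot: [[-0.997, 0.075, 0.001], [0.075, 0.997, -0.0], [-0.001, -0.0, -1.0]]
wrist_force: [-0.1, -0.3, -2.1]
finger_gap: 0.033
finger_force: 25.0
```

```bash
python3 - <<'E'
from h import *
go((.6242,-.1882,.245),(.6242,-.1882,.2255))
o,R,p=st()
im=snap("top","t3"); im2=snap("side","s3")
def crop(n,im,w=50):
    u,v=proj(n,p-[0,0,.18]).astype(int); u0,v0=u-w,max(v-w,0); print(n,u0,v0);return cv2.resize(im[v0:v0+2*w,u0:u0+2*w],(400,400),interpolation=cv2.INTER_CUBIC)
cv2.imwrite("pics/g3.png",np.hstack([crop("top",im),crop("side",im2)]))
E
```

```text
t 10.3 p [ 0.6243 -0.1883  0.2464] yaw_y 85.71 F [-0.1 -0.3 -2.1] gap 0.033
(0.6242, -0.1882, 0.245) d cm [0.01 0.01 0.14] rows>= 0.0
(0.6242, -0.1882, 0.2255) d cm [0.   0.   1.95] rows>= 0.3
top 280 124
side 310 137
```

View pics/g3.png

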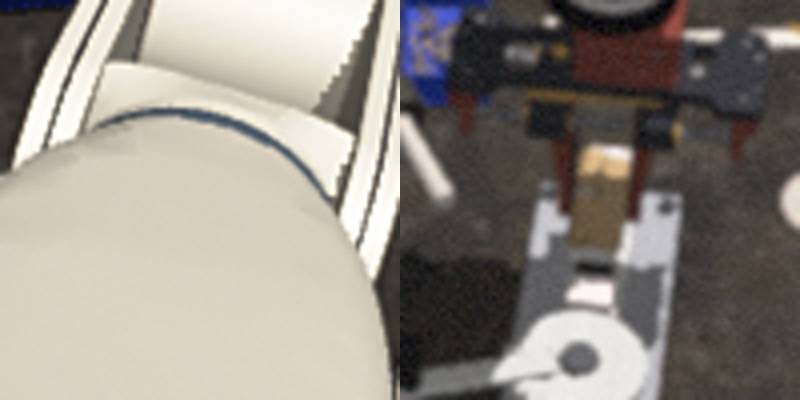

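```bash
python3 - <<'E'
from h import *
w=ray("side",359.2,199,.0614); a=np.radians(-4.3); A=np.array([[np.cos(a),np.sin(a)],[np.sin(a),-np.cos(a)]])
print(w, A@(w[:2]-[.6272,-.1884]))
E
```

```text
[ 0.5925138  -0.18725402  0.0614    ] [-0.03467449  0.00145797]
```

>>> servo_tool(
  steps=[
    {"jaw": 2, "tx": 0, "ty": 0, "tz": 0.8, "roll": 0},
    {"jaw": 2, "tx": 0, "ty": 0, "tz": 0.5, "roll": 0},
    {"jaw": 2, "tx": 0, "ty": 0, "tz": 0.3, "roll": 0},
    {"jaw": 2, "tx": 0, "ty": 0, "tz": 0.2, "roll": 0},
    {"jaw": 2, "tx": 0, "ty": 0, "tz": 0.2, "roll": 0},
    {"jaw": 2, "tx": 0, "ty": 0, "tz": 0, "roll": 0},
    {"jaw": 2, "tx": 0, "ty": 0, "tz": 0, "roll": 0},
    {"jaw": 2, "tx": 0, "ty": 0, "tz": 0, "roll": 0},
    {"jaw": 2, "tx": 0, "ty": 0, "tz": 0, "roll": 0},
    {"jaw": 2, "tx": 0, "ty": 0, "tz": 0, "roll": 0},
  ],
)

```text
clock: 11.65
tool_pos: [0.6239, -0.1881, 0.2257]
tcp_rot: [[-0.997, 0.075, 0.0], [0.075, 0.997, -0.0], [-0.0, -0.0, -1.0]]
wrist_force: [-0.0, -0.3, -2.1]
finger_gap: 0.0331
finger_force: 25.0
```

>>> servo_tool(
  steps=[
    {"jaw": 2, "tx": 0, "ty": 0, "tz": 0.1, "roll": 0},
    {"jaw": 2, "tx": 0, "ty": 0, "tz": 0, "roll": 0},
    {"jaw": 5.5, "tx": 0, "ty": 0, "tz": 0, "roll": 0},
    {"jaw": 5.5, "tx": 0, "ty": 0, "tz": 0, "roll": 0},
    {"jaw": 5.5, "tx": 0, "ty": 0, "tz": 0, "roll": 0},
    {"jaw": 5.5, "tx": 0, "ty": 0, "tz": 0, "roll": 0},
    {"jaw": 5.5, "tx": 0, "ty": 0, "tz": 0, "roll": 0},
    {"jaw": 5.5, "tx": 0, "ty": 0, "tz": 0, "roll": 0},
    {"jaw": 5.5, "tx": 0, "ty": 0, "tz": 0, "roll": 0},
    {"jaw": 5.5, "tx": 0, "ty": 0, "tz": -0.5, "roll": 0},
  ],
)

```text
clock: 12.9
tool_pos: [0.6238, -0.1881, 0.2295]
tcp_rot: [[-0.997, 0.075, -0.001], [0.075, 0.997, 0.0], [0.001, 0.0, -1.0]]
wrist_force: [-0.0, -0.4, 0.1]
finger_gap: 0.055
finger_force: 0.0
```

>>> servo_tool(
  steps=[
    {"jaw": 5.5, "tx": 0, "ty": 0, "tz": -1, "roll": 0},
    {"jaw": 5.5, "tx": 0, "ty": 0, "tz": -2, "roll": 0},
    {"jaw": 5.5, "tx": 0, "ty": 0, "tz": -3, "roll": 0},
    {"jaw": 5.5, "tx": 0, "ty": 0, "tz": -4, "roll": 0},
    {"jaw": 5.5, "tx": 0, "ty": 0, "tz": -4, "roll": 0},
    {"jaw": 5.5, "tx": 0, "ty": -3, "tz": -3, "roll": 0},
    {"jaw": 5.5, "tx": 0, "ty": -5, "tz": 0, "roll": 0},
    {"jaw": 5.5, "tx": 2, "ty": -5, "tz": 0, "roll": 0},
    {"jaw": 5.5, "tx": 5, "ty": -2, "tz": 0, "roll": 0},
    {"jaw": 5.5, "tx": 5, "ty": 0, "tz": 0, "roll": 0},
  ],
)

```text
clock: 14.15
tool_pos: [0.4914, -0.33, 0.401]
tcp_rot: [[-0.997, 0.076, 0.001], [0.076, 0.997, -0.001], [-0.001, -0.001, -1.0]]
wrist_force: [-0.7, -0.1, 0.2]
finger_gap: 0.0554
finger_force: 0.0
```

>>> servo_tool(
  steps=[
    {"jaw": 5.5, "tx": 5, "ty": 0, "tz": 0, "roll": 0},
    {"jaw": 5.5, "tx": 5, "ty": 0, "tz": 0, "roll": 0},
    {"jaw": 5.5, "tx": 0, "ty": 0, "tz": 0, "roll": 0},
    {"jaw": 5.5, "tx": 0, "ty": 0, "tz": 0, "roll": 0},
    {"jaw": 5.5, "tx": 0, "ty": 0, "tz": 0, "roll": 0},
    {"jaw": 5.5, "tx": 0, "ty": 0, "tz": 0, "roll": 0},
    {"jaw": 5.5, "tx": 0, "ty": 0, "tz": 0, "roll": 0},
    {"jaw": 5.5, "tx": 0, "ty": 0, "tz": 0, "roll": 0},
    {"jaw": 5.5, "tx": 0, "ty": 0, "tz": 0, "roll": 0},
    {"jaw": 5.5, "tx": 0, "ty": 0, "tz": 0, "roll": 0},
  ],
)

```text
clock: 15.4
tool_pos: [0.3933, -0.3213, 0.3997]
tcp_rot: [[-0.997, 0.075, -0.0], [0.075, 0.997, 0.0], [0.0, 0.0, -1.0]]
wrist_force: [0.1, 0.1, 0.6]
finger_gap: 0.0549
finger_force: 0.0
```

```bash
python3 - <<'E'
from h import *
go()
im=snap("top","t4"); im2=snap("side","s4")
cv2.imwrite("pics/g4.png",np.hstack([cv2.resize(im[145:265,265:365],(400,480),interpolation=cv2.INTER_CUBIC),cv2.resize(im2[165:285,295:395],(400,480),interpolation=cv2.INTER_CUBIC)]))
E
```

```text
t 15.4 p [ 0.3933 -0.3213  0.3997] yaw_y 85.71 F [0.1 0.1 0.6] gap 0.0549
```

View pics/g4.png

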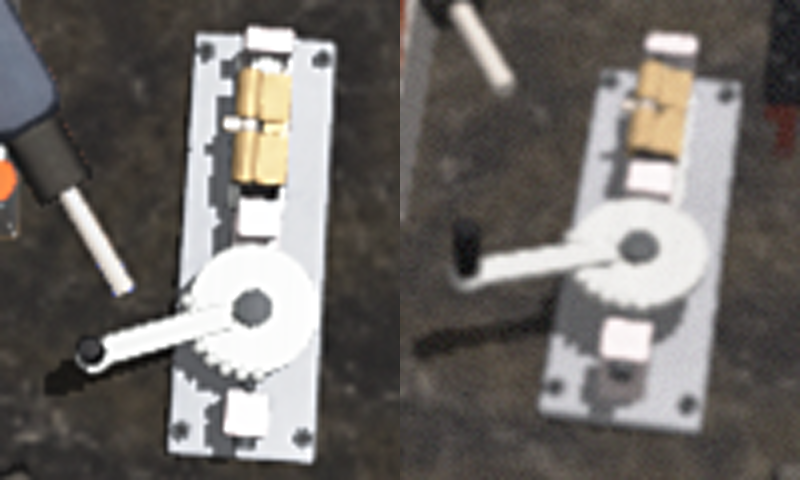

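The cylinder lies on the ledge with room at both ends. The steel rod end sits close beside and above the pin, so I check the clearance for each pin-grasp yaw before choosing one.

```bash
cat > clr.py <<'E'
from h import *
def tri(a,b):
    P=[]
    for n in("top","side"):
        K,R,t=cam(n); P.append(K@np.c_[R,t])
    X=cv2.triangulatePoints(P[0],P[1],np.array(a,float).reshape(2,1),np.array(b,float).reshape(2,1)).ravel(); return X[:3]/X[3]
s=140/400
A=lambda u,v:(180+u*s,90+v*s); B=lambda u,v:(210+(u-400)*s,100+v*s)
ob={"rodtip":(A(333,363),B(717,247)),"rodbase":(A(290,293),B(690,187)),"collarR":(A(300,278),B(700,178)),"tube":(A(202,375),B(597,200)),"tubetop":(A(160,185),B(580,70)),"orange":(A(238,287),B(636,158)),"boxcorner":(A(255,325),B(650,262)),"pin":((287.6,232.4),(311.4,221.6))}
pin=np.array([.4826,-.0835])
Q=(.5093,-.1795)
for n,(a,b) in ob.items(): ob[n]=tri(a,b); print(n,ob[n].round(3))
# rod tip from the later pictures (crop 4x, origin 265,145 / 295,165)
print("rodtip again",tri((265+127/4,145+292/4),(295+(508-400)/4,165+88/4)).round(4))
for ph in (40,50,55,60,65,75):
    r=np.radians(ph); y=np.array([np.cos(r),np.sin(r)]); q=np.array([y[1],-y[0]])
    print(ph,{n:((ob[n][:2]-pin)@q*1000,(ob[n][:2]-pin)@y*1000) and (int(round((ob[n][:2]-pin)@q*1000)),int(round((ob[n][:2]-pin)@y*1000))) for n in ob})
E
python3 clr.py
```

```text
rodtip [ 0.504 -0.106  0.191]
rodbase [ 0.554 -0.08   0.203]
collarR [ 0.565 -0.086  0.202]
tube [ 0.49  -0.023  0.247]
tubetop [0.617 0.007 0.259]
orange [ 0.552 -0.043  0.231]
boxcorner [ 0.542 -0.047  0.13 ]
pin [ 0.481 -0.085  0.102]
rodtip again [ 0.5023 -0.1081  0.1911]
40 {'rodtip': (32, 2), 'rodbase': (43, 57), 'collarR': (55, 61), 'tube': (-42, 45), 'tubetop': (17, 161), 'orange': (13, 80), 'boxcorner': (11, 69), 'pin': (0, -3)}
50 {'rodtip': (31, -4), 'rodbase': (52, 48), 'collarR': (65, 50), 'tube': (-33, 51), 'tubetop': (45, 155), 'orange': (27, 76), 'boxcorner': (23, 66), 'pin': (0, -3)}
55 {'rodtip': (31, -6), 'rodbase': (56, 44), 'collarR': (69, 45), 'tube': (-29, 54), 'tubetop': (58, 151), 'orange': (34, 73), 'boxcorner': (28, 64), 'pin': (-1, -3)}
60 {'rodtip': (30, -9), 'rodbase': (60, 39), 'collarR': (72, 38), 'tube': (-24, 56), 'tubetop': (71, 145), 'orange': (40, 70), 'boxcorner': (34, 61), 'pin': (-1, -3)}
65 {'rodtip': (29, -12), 'rodbase': (63, 33), 'collarR': (75, 32), 'tube': (-19, 58), 'tubetop': (83, 139), 'orange': (46, 66), 'boxcorner': (39, 58), 'pin': (-1, -2)}
75 {'rodtip': (27, -17), 'rodbase': (68, 22), 'collarR': (80, 18), 'tube': (-8, 60), 'tubetop': (106, 122), 'orange': (57, 57), 'boxcorner': (48, 50), 'pin': (-2, -2)}
```

The clearance works at a yaw of about 57°, with the pin near the pad edge and the body shifted away from the rod. I turn first and go over to beside the pin, staying high.

>>> servo_tool(
  steps=[
    {"jaw": 3.8, "tx": -2, "ty": 3, "tz": 0, "roll": 0},
    {"jaw": 3.8, "tx": -2, "ty": 5, "tz": 0, "roll": 0},
    {"jaw": 3.8, "tx": -1, "ty": 5, "tz": 0, "roll": 0},
    {"jaw": 3.8, "tx": 0, "ty": 0, "tz": 0, "roll": 9},
    {"jaw": 3.8, "tx": 0, "ty": 0, "tz": 0, "roll": 10},
    {"jaw": 3.8, "tx": 0, "ty": 0, "tz": 0, "roll": 9.7},
    {"jaw": 3.8, "tx": 0, "ty": 0, "tz": 0, "roll": 0},
    {"jaw": 3.8, "tx": 0, "ty": 0, "tz": 0, "roll": 0},
    {"jaw": 3.8, "tx": 0, "ty": 0, "tz": 0, "roll": 0},
    {"jaw": 3.8, "tx": 0, "ty": 0, "tz": 0, "roll": 0},
  ],
)

```text
clock: 16.75
tool_pos: [0.4529, -0.1954, 0.3997]
tcp_rot: [[-0.839, 0.544, -0.0], [0.544, 0.839, 0.0], [0.0, -0.0, -1.0]]
wrist_force: [-0.2, -0.7, 0.4]
finger_gap: 0.0382
finger_force: 0.0
```

```bash
python3 - <<'E'
from h import *
go((.4619,-.0709,.39),(.4619,-.0709,.245),(.4715,-.0772,.245))
E
```

```text
t 16.75 p [ 0.4529 -0.1954  0.3997] yaw_y 57.06 F [-0.2 -0.7  0.4] gap 0.0382
(0.4619, -0.0709, 0.39) d cm [ 6.01 10.94  0.97] rows>= 2.0
(0.4619, -0.0709, 0.245) d cm [-0.   0.  14.5] rows>= 2.3
(0.4715, -0.0772, 0.245) d cm [-1.15 -0.01 -0.  ] rows>= 0.2
```

>>> servo_tool(
  steps=[
    {"jaw": 3.8, "tx": 2, "ty": 3.5, "tz": 0, "roll": 0},
    {"jaw": 3.8, "tx": 2, "ty": 3.7, "tz": 0, "roll": 0},
    {"jaw": 3.8, "tx": 2, "ty": 3.7, "tz": 0, "roll": 0},
    {"jaw": 3.8, "tx": 0, "ty": 0, "tz": 2, "roll": 0},
    {"jaw": 3.8, "tx": 0, "ty": 0, "tz": 3, "roll": 0},
    {"jaw": 3.8, "tx": 0, "ty": 0, "tz": 3, "roll": 0},
    {"jaw": 3.8, "tx": 0, "ty": 0, "tz": 2, "roll": 0},
    {"jaw": 3.8, "tx": 0, "ty": 0, "tz": 0, "roll": 0},
    {"jaw": 3.8, "tx": 0, "ty": 0, "tz": 0, "roll": 0},
    {"jaw": 3.8, "tx": 0, "ty": 0, "tz": 0, "roll": 0},
  ],
)

```text
clock: 18.0
tool_pos: [0.4623, -0.0713, 0.3006]
tcp_rot: [[-0.839, 0.544, 0.002], [0.544, 0.839, -0.0], [-0.002, 0.001, -1.0]]
wrist_force: [0.3, -0.0, 0.8]
finger_gap: 0.0383
finger_force: 0.0
```

```bash
python3 - <<'E'
from h import *
go((.4619,-.0709,.245),(.4715,-.0772,.245))
im2=snap("side","s5"); im=snap("top","t5")
cv2.imwrite("pics/g5.png",np.hstack([cv2.resize(im2[120:240,260:360],(500,600),interpolation=cv2.INTER_CUBIC),cv2.resize(im[150:250,260:310],(300,600),interpolation=cv2.INTER_CUBIC)]))
E
```

```text
t 18.0 p [ 0.4623 -0.0713  0.3006] yaw_y 57.02 F [ 0.3 -0.   0.8] gap 0.0383
(0.4619, -0.0709, 0.245) d cm [0.07 0.01 5.56] rows>= 0.9
(0.4715, -0.0772, 0.245) d cm [-1.15 -0.01  0.  ] rows>= 0.2
```

View pics/g5.png

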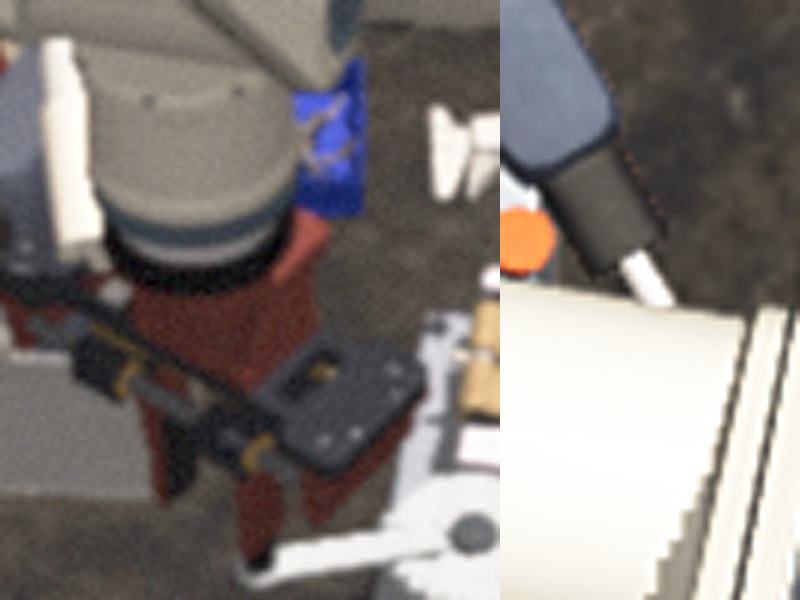

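The side view shows the open fingers just above and in front of the pin (260,560), clear of the rod and the tube. I go down beside the pin.

>>> servo_tool(
  steps=[
    {"jaw": 3.8, "tx": 0, "ty": 0, "tz": 1, "roll": 0},
    {"jaw": 3.8, "tx": 0, "ty": 0, "tz": 1, "roll": 0},
    {"jaw": 3.8, "tx": 0, "ty": 0, "tz": 1, "roll": 0},
    {"jaw": 3.8, "tx": 0, "ty": 0, "tz": 1, "roll": 0},
    {"jaw": 3.8, "tx": 0, "ty": 0, "tz": 1, "roll": 0},
    {"jaw": 3.8, "tx": 0, "ty": 0, "tz": 0.5, "roll": 0},
    {"jaw": 3.8, "tx": 0, "ty": 0, "tz": 0, "roll": 0},
    {"jaw": 3.8, "tx": 0, "ty": 0, "tz": 0, "roll": 0},
    {"jaw": 3.8, "tx": -0.3, "ty": 0, "tz": 0, "roll": 0},
    {"jaw": 3.8, "tx": -0.3, "ty": 0, "tz": 0, "roll": 0},
  ],
)

```text
clock: 19.35
tool_pos: [0.4673, -0.0747, 0.245]
tcp_rot: [[-0.839, 0.544, 0.001], [0.544, 0.839, -0.0], [-0.001, 0.0, -1.0]]
wrist_force: [0.6, 0.6, -0.4]
finger_gap: 0.0378
finger_force: 0.0
```

>>> servo_tool(
  steps=[
    {"jaw": 3.8, "tx": -0.1, "ty": 0, "tz": 0, "roll": 0},
    {"jaw": 3.8, "tx": -0.1, "ty": 0, "tz": 0, "roll": 0},
    {"jaw": 3.8, "tx": -0.1, "ty": 0, "tz": 0, "roll": 0},
    {"jaw": 3.8, "tx": -0.1, "ty": 0, "tz": 0, "roll": 0},
    {"jaw": 3.8, "tx": -0.1, "ty": 0, "tz": 0, "roll": 0},
    {"jaw": 3.8, "tx": 0, "ty": 0, "tz": 0, "roll": 0},
    {"jaw": 3.8, "tx": 0, "ty": 0, "tz": 0, "roll": 0},
    {"jaw": 3.8, "tx": 0, "ty": 0, "tz": 0, "roll": 0},
    {"jaw": 3.8, "tx": 0, "ty": 0, "tz": 0, "roll": 0},
    {"jaw": 3.8, "tx": 0, "ty": 0, "tz": 0, "roll": 0},
  ],
)

```text
clock: 20.6
tool_pos: [0.4711, -0.0772, 0.2447]
tcp_rot: [[-0.839, 0.544, -0.0], [0.544, 0.839, -0.0], [0.0, -0.0, -1.0]]
wrist_force: [-0.0, -0.5, -0.7]
finger_gap: 0.038
finger_force: 0.0
```

>>> servo_tool(
  steps=[
    {"jaw": 3.8, "tx": -0.05, "ty": 0, "tz": 0, "roll": 0},
    {"jaw": 3.8, "tx": 0, "ty": 0, "tz": 0, "roll": 0},
    {"jaw": 3.8, "tx": -0.05, "ty": 0, "tz": 0, "roll": 0},
    {"jaw": 3.8, "tx": 0, "ty": 0, "tz": 0, "roll": 0},
    {"jaw": 3.8, "tx": -0.05, "ty": 0, "tz": 0, "roll": 0},
    {"jaw": 3.8, "tx": 0, "ty": 0, "tz": 0, "roll": 0},
    {"jaw": 3.8, "tx": -0.05, "ty": 0, "tz": 0, "roll": 0},
    {"jaw": 3.8, "tx": 0, "ty": 0, "tz": 0, "roll": 0},
    {"jaw": 3.8, "tx": 0, "ty": 0, "tz": 0, "roll": 0},
    {"jaw": 3.8, "tx": 0, "ty": 0, "tz": 0, "roll": 0},
  ],
)

```text
clock: 21.85
tool_pos: [0.4728, -0.0783, 0.2447]
tcp_rot: [[-0.839, 0.544, 0.0], [0.544, 0.839, -0.0], [-0.0, -0.0, -1.0]]
wrist_force: [0.2, -0.0, 0.1]
finger_gap: 0.0379
finger_force: 0.0
```

No contact with the rod, so I close on the pin.

>>> servo_tool(
  steps=[
    {"jaw": 1, "tx": 0, "ty": 0, "tz": 0, "roll": 0},
    {"jaw": 1, "tx": 0, "ty": 0, "tz": 0, "roll": 0},
    {"jaw": 1, "tx": 0, "ty": 0, "tz": 0, "roll": 0},
    {"jaw": 1, "tx": 0, "ty": 0, "tz": 0, "roll": 0},
    {"jaw": 1, "tx": 0, "ty": 0, "tz": 0, "roll": 0},
    {"jaw": 1, "tx": 0, "ty": 0, "tz": 0, "roll": 0},
    {"jaw": 1, "tx": 0, "ty": 0, "tz": 0, "roll": 0},
    {"jaw": 1, "tx": 0, "ty": 0, "tz": 0, "roll": 0},
    {"jaw": 1, "tx": 0, "ty": 0, "tz": 0, "roll": 0},
    {"jaw": 1, "tx": 0, "ty": 0, "tz": 0, "roll": 0},
  ],
  squeeze=25,
)

```text
clock: 23.1
tool_pos: [0.4733, -0.0777, 0.2448]
tcp_rot: [[-0.839, 0.545, 0.001], [0.545, 0.839, 0.001], [-0.0, 0.001, -1.0]]
wrist_force: [3.2, 7.4, -1.0]
finger_gap: 0.0119
finger_force: 21.4
```

```bash
python3 - <<'E'
from h import *
go()
piv=np.array([.5094,-.1795]); pin=np.array([.4822,-.0838]); o,R,p=st()
v=pin-piv; print("r",np.linalg.norm(v),"ang",np.degrees(np.arctan2(v[1],v[0])))
c=np.eye(2)
for a in (.05,.1,.2,.3,.4,.5,.6,.7,.75):
    ca,sa=np.cos(a),np.sin(a); d=np.array([[ca,-sa],[sa,ca]])@v-v; w=R.T@np.r_[d,0]*100; print(a,w.round(2))
E
```

```text
t 23.1 p [ 0.4733 -0.0777  0.2448] yaw_y 57.0 F [ 3.2  7.4 -1. ] gap 0.0119
r 0.09949035129096688 ang 105.86629091250941
0.05 [ 0.32 -0.38 -0.  ]
0.1 [ 0.62 -0.78 -0.  ]
0.2 [ 1.15 -1.62 -0.  ]
0.3 [ 1.6  -2.51 -0.  ]
0.4 [ 1.96 -3.43 -0.01]
0.5 [ 2.22 -4.39 -0.01]
0.6 [ 2.39 -5.37 -0.01]
0.7 [ 2.45 -6.37 -0.01]
0.75 [ 2.45 -6.86 -0.01]
```

The gap of 12 mm is less than the 16 mm pin, so the pin sits past the pad edge. I open and slide in a few more millimetres while watching the force.

>>> servo_tool(
  steps=[
    {"jaw": 3.4, "tx": 0, "ty": 0, "tz": 0, "roll": 0},
    {"jaw": 3.4, "tx": 0, "ty": 0, "tz": 0, "roll": 0},
    {"jaw": 3.4, "tx": 0, "ty": 0, "tz": 0, "roll": 0},
    {"jaw": 3.4, "tx": 0, "ty": 0.1, "tz": 0, "roll": 0},
    {"jaw": 3.4, "tx": -0.1, "ty": 0, "tz": 0, "roll": 0},
    {"jaw": 3.4, "tx": 0, "ty": 0, "tz": 0, "roll": 0},
    {"jaw": 3.4, "tx": -0.1, "ty": 0, "tz": 0, "roll": 0},
    {"jaw": 3.4, "tx": 0, "ty": 0, "tz": 0, "roll": 0},
    {"jaw": 3.4, "tx": 0, "ty": 0, "tz": 0, "roll": 0},
    {"jaw": 3.4, "tx": 0, "ty": 0, "tz": 0, "roll": 0},
  ],
)

```text
clock: 24.35
tool_pos: [0.4751, -0.0786, 0.2447]
tcp_rot: [[-0.839, 0.544, -0.0], [0.544, 0.839, -0.0], [0.0, -0.0, -1.0]]
wrist_force: [-0.2, 0.2, -0.3]
finger_gap: 0.0341
finger_force: 0.0
```

>>> servo_tool(
  steps=[
    {"jaw": 3.4, "tx": -0.05, "ty": 0, "tz": 0, "roll": 0},
    {"jaw": 3.4, "tx": -0.05, "ty": 0, "tz": 0, "roll": 0},
    {"jaw": 3.4, "tx": 0, "ty": 0, "tz": 0, "roll": 0},
    {"jaw": 3.4, "tx": -0.05, "ty": 0, "tz": 0, "roll": 0},
    {"jaw": 3.4, "tx": -0.05, "ty": 0, "tz": 0, "roll": 0},
    {"jaw": 3.4, "tx": 0, "ty": 0, "tz": 0, "roll": 0},
    {"jaw": 3.4, "tx": 0, "ty": 0, "tz": 0, "roll": 0},
    {"jaw": 3.4, "tx": 0, "ty": 0, "tz": 0, "roll": 0},
    {"jaw": 3.4, "tx": 0, "ty": 0, "tz": 0, "roll": 0},
    {"jaw": 3.4, "tx": 0, "ty": 0, "tz": 0, "roll": 0},
  ],
)

```text
clock: 25.6
tool_pos: [0.4767, -0.0797, 0.2447]
tcp_rot: [[-0.839, 0.544, -0.0], [0.544, 0.839, -0.0], [-0.0, -0.0, -1.0]]
wrist_force: [0.2, 0.1, 0.2]
finger_gap: 0.0337
finger_force: 0.0
```

>>> servo_tool(
  steps=[
    {"jaw": 3.4, "tx": -0.05, "ty": 0, "tz": 0, "roll": 0},
    {"jaw": 3.4, "tx": -0.05, "ty": 0, "tz": 0, "roll": 0},
    {"jaw": 3.4, "tx": 0, "ty": 0, "tz": 0, "roll": 0},
    {"jaw": 3.4, "tx": -0.05, "ty": 0, "tz": 0, "roll": 0},
    {"jaw": 3.4, "tx": -0.05, "ty": 0, "tz": 0, "roll": 0},
    {"jaw": 3.4, "tx": 0, "ty": 0, "tz": 0, "roll": 0},
    {"jaw": 3.4, "tx": 0, "ty": 0, "tz": 0, "roll": 0},
    {"jaw": 3.4, "tx": 0, "ty": 0, "tz": 0, "roll": 0},
    {"jaw": 3.4, "tx": 0, "ty": 0, "tz": 0, "roll": 0},
    {"jaw": 3.4, "tx": 0, "ty": 0, "tz": 0, "roll": 0},
  ],
)

```text
clock: 26.85
tool_pos: [0.4784, -0.0808, 0.2447]
tcp_rot: [[-0.839, 0.544, 0.0], [0.544, 0.839, -0.0], [-0.0, -0.0, -1.0]]
wrist_force: [0.8, 0.6, -0.7]
finger_gap: 0.034
finger_force: 0.0
```

>>> servo_tool(
  steps=[
    {"jaw": 1, "tx": 0, "ty": 0, "tz": 0, "roll": 0},
    {"jaw": 1, "tx": 0, "ty": 0, "tz": 0, "roll": 0},
    {"jaw": 1, "tx": 0, "ty": 0, "tz": 0, "roll": 0},
    {"jaw": 1, "tx": 0, "ty": 0, "tz": 0, "roll": 0},
    {"jaw": 1, "tx": 0, "ty": 0, "tz": 0, "roll": 0},
    {"jaw": 1, "tx": 0, "ty": 0, "tz": 0, "roll": 0},
    {"jaw": 1, "tx": 0, "ty": 0, "tz": 0, "roll": 0},
    {"jaw": 1, "tx": 0, "ty": 0, "tz": 0, "roll": 0},
    {"jaw": 1, "tx": 0, "ty": 0, "tz": 0, "roll": 0},
    {"jaw": 1, "tx": 0, "ty": 0, "tz": 0, "roll": 0},
  ],
  squeeze=20,
)

```text
clock: 28.1
tool_pos: [0.4786, -0.0805, 0.2447]
tcp_rot: [[-0.839, 0.544, 0.0], [0.544, 0.839, 0.0], [-0.0, 0.001, -1.0]]
wrist_force: [1.2, 5.5, -0.1]
finger_gap: 0.0153
finger_force: 20.0
```

The pin is now held squarely (gap 15.3 mm). I swing it along the arc slowly.

>>> servo_tool(
  steps=[
    {"jaw": 1, "tx": 0.32, "ty": -0.38, "tz": 0, "roll": 0},
    {"jaw": 1, "tx": 0.3, "ty": -0.4, "tz": 0, "roll": 0},
    {"jaw": 1, "tx": 0.27, "ty": -0.42, "tz": 0, "roll": 0},
    {"jaw": 1, "tx": 0.26, "ty": -0.42, "tz": 0, "roll": 0},
    {"jaw": 1, "tx": 0.23, "ty": -0.44, "tz": 0, "roll": 0},
    {"jaw": 1, "tx": 0.22, "ty": -0.45, "tz": 0, "roll": 0},
    {"jaw": 1, "tx": 0, "ty": 0, "tz": 0, "roll": 0},
    {"jaw": 1, "tx": 0, "ty": 0, "tz": 0, "roll": 0},
    {"jaw": 1, "tx": 0, "ty": 0, "tz": 0, "roll": 0},
    {"jaw": 1, "tx": 0, "ty": 0, "tz": 0, "roll": 0},
  ],
  squeeze=35,
)

```text
clock: 29.35
tool_pos: [0.4504, -0.0919, 0.2446]
tcp_rot: [[-0.839, 0.545, -0.003], [0.545, 0.839, 0.002], [0.004, 0.0, -1.0]]
wrist_force: [-1.5, 14.1, 5.3]
finger_gap: 0.0151
finger_force: 35.0
```

```bash
python3 - <<'E'
from h import *
go(); o,R,p=st(); print("F tool",(R.T@o["wrist_force"]).round(1), np.round(o["finger_force"],1),[o["clock"]])
im2=snap("side","s6"); im=snap("top","t6")
E
```

```text
t 29.35 p [ 0.4504 -0.0919  0.2446] yaw_y 57.0 F [-1.5 14.1  5.3] gap 0.0151
F tool [ 8.9 11.  -5.3] 35.0 [29.35]
```

>>> servo_tool(
  steps=[
    {"jaw": 1, "tx": 0.12, "ty": 0.05, "tz": 0, "roll": 0},
    {"jaw": 1, "tx": 0.19, "ty": -0.46, "tz": 0, "roll": 0},
    {"jaw": 1, "tx": 0.17, "ty": -0.46, "tz": 0, "roll": 0},
    {"jaw": 1, "tx": 0.14, "ty": -0.48, "tz": 0, "roll": 0},
    {"jaw": 1, "tx": 0.12, "ty": -0.48, "tz": 0, "roll": 0},
    {"jaw": 1, "tx": 0.1, "ty": -0.49, "tz": 0, "roll": 0},
    {"jaw": 1, "tx": 0, "ty": 0, "tz": 0, "roll": 0},
    {"jaw": 1, "tx": 0, "ty": 0, "tz": 0, "roll": 0},
    {"jaw": 1, "tx": 0, "ty": 0, "tz": 0, "roll": 0},
    {"jaw": 1, "tx": 0, "ty": 0, "tz": 0, "roll": 0},
  ],
)

```text
clock: 30.7
tool_pos: [0.4297, -0.1067, 0.2444]
tcp_rot: [[-0.839, 0.545, -0.006], [0.545, 0.839, 0.003], [0.007, -0.001, -1.0]]
wrist_force: [-5.3, 12.0, 9.1]
finger_gap: 0.0134
finger_force: 34.6
```

```bash
python3 - <<'E'
from h import *
go(); o,R,p=st()
a=np.radians(105.9)+.55; er=np.array([np.cos(a),np.sin(a)]); et=np.array([-er[1],er[0]]); F=np.array(o["wrist_force"])[:2]; print("rad",F@er,"tan",F@et)
im2=snap("side","s7")
# lever angle from the side image: dark pin top vs prediction
for a in (.45,.5,.55,.6): print(a,proj("side",[.5094+.1*np.cos(np.radians(105.9)+a),-.1795+.1*np.sin(np.radians(105.9)+a),.055]).round(1))
E
```

```text
t 30.7 p [ 0.4297 -0.1067  0.2444] yaw_y 57.0 F [-5.3 12.   9.1] gap 0.0134
rad 12.045548593086924 tan -5.250016516754149
0.45 [319.2 248.7]
0.5 [320.6 250.1]
0.55 [322.1 251.5]
0.6 [323.7 252.8]
```

The gap fell to 13.4 mm, so the pin is creeping to the pad edge. The rod is clear now, so I centre the pads on the pin, sliding along nearly the radial direction with a lighter grip.

>>> servo_tool(
  steps=[
    {"jaw": 1, "tx": -0.2, "ty": 0, "tz": 0, "roll": 0},
    {"jaw": 1, "tx": -0.2, "ty": 0, "tz": 0, "roll": 0},
    {"jaw": 1, "tx": -0.2, "ty": 0, "tz": 0, "roll": 0},
    {"jaw": 1, "tx": -0.2, "ty": 0, "tz": 0, "roll": 0},
    {"jaw": 1, "tx": -0.2, "ty": 0, "tz": 0, "roll": 0},
    {"jaw": 1, "tx": -0.2, "ty": 0, "tz": 0, "roll": 0},
    {"jaw": 1, "tx": 0, "ty": 0, "tz": 0, "roll": 0},
    {"jaw": 1, "tx": 0, "ty": 0, "tz": 0, "roll": 0},
    {"jaw": 1, "tx": 0, "ty": 0, "tz": 0, "roll": 0},
    {"jaw": 1, "tx": 0, "ty": 0, "tz": 0, "roll": 0},
  ],
  squeeze=15,
)

```text
clock: 32.0
tool_pos: [0.4367, -0.112, 0.243]
tcp_rot: [[-0.838, 0.545, -0.015], [0.545, 0.838, 0.006], [0.016, -0.003, -1.0]]
wrist_force: [-13.0, 18.7, 6.4]
finger_gap: 0.0157
finger_force: 15.0
```

```bash
python3 - <<'E'
from h import *
go(); o,R,p=st(); print("F tool",(R.T@o["wrist_force"]).round(1),np.round(o["tcp_rot"],3)[2])
im2=snap("side","s8")
for n in ("s4","s7","s8"):
    im=cv2.imread(f"pics/{n}.png"); print(n, im[240:262:2,312:330:3].mean(2).astype(int).tolist())
E
```

```text
t 32.0 p [ 0.4367 -0.112   0.243 ] yaw_y 56.97 F [-13.   18.7   6.4] gap 0.0157
F tool [21.2  8.5 -6. ] [ 0.016 -0.003 -1.   ]
s4 [[67, 61, 69, 63, 62, 63], [68, 69, 74, 65, 63, 68], [74, 79, 72, 64, 61, 42], [58, 59, 49, 48, 31, 35], [35, 37, 39, 38, 41, 46], [38, 45, 55, 44, 56, 65], [62, 64, 80, 68, 66, 70], [67, 72, 77, 78, 73, 75], [64, 71, 75, 76, 79, 77], [71, 68, 76, 78, 80, 77], [68, 71, 80, 80, 69, 74]]
s7 [[38, 31, 33, 71, 64, 54], [36, 25, 28, 75, 59, 62], [45, 25, 34, 42, 38, 81], [45, 19, 35, 49, 41, 162], [42, 32, 40, 43, 36, 160], [44, 26, 60, 47, 47, 82], [52, 61, 61, 49, 43, 59], [64, 74, 53, 44, 51, 68], [69, 67, 70, 45, 57, 42], [73, 67, 73, 50, 46, 41], [69, 72, 75, 40, 37, 37]]
s8 [[46, 29, 31, 31, 58, 66], [48, 34, 27, 33, 42, 48], [54, 26, 26, 40, 43, 49], [59, 37, 20, 41, 48, 41], [60, 33, 38, 35, 44, 44], [63, 50, 81, 43, 46, 44], [67, 69, 97, 77, 47, 49], [74, 72, 76, 74, 43, 58], [68, 69, 76, 75, 52, 39], [71, 64, 79, 76, 44, 35], [72, 71, 70, 51, 34, 37]]
```

>>> servo_tool(
  steps=[
    {"jaw": 1, "tx": 0.15, "ty": 0, "tz": -0.1, "roll": 0},
    {"jaw": 1, "tx": 0.15, "ty": 0, "tz": -0.1, "roll": 0},
    {"jaw": 1, "tx": 0.03, "ty": -0.4, "tz": 0, "roll": 0},
    {"jaw": 1, "tx": 0.03, "ty": -0.4, "tz": 0, "roll": 0},
    {"jaw": 1, "tx": 0.03, "ty": -0.4, "tz": 0, "roll": 0},
    {"jaw": 1, "tx": 0.03, "ty": -0.4, "tz": 0, "roll": 0},
    {"jaw": 1, "tx": 0.03, "ty": -0.3, "tz": 0, "roll": 0},
    {"jaw": 1, "tx": 0, "ty": 0, "tz": 0, "roll": 0},
    {"jaw": 1, "tx": 0, "ty": 0, "tz": 0, "roll": 0},
    {"jaw": 1, "tx": 0, "ty": 0, "tz": 0, "roll": 0},
  ],
  squeeze=20,
)

```text
clock: 33.3
tool_pos: [0.4247, -0.1266, 0.2445]
tcp_rot: [[-0.839, 0.544, -0.009], [0.544, 0.839, 0.004], [0.01, -0.002, -1.0]]
wrist_force: [-2.7, 8.0, -16.4]
finger_gap: 0.0155
finger_force: 20.0
```

```bash
cat > lev.py <<'E'
from h import *
go(); o,R,p=st(); print("F tool",(R.T@o["wrist_force"]).round(1),o["finger_force"])
g=(p+.163*R[:,2])[:2]-[.5094,-.1795]; x=R[:2,0]; b=g@x; l=-b+np.array([-1,1])*np.sqrt(b*b-g@g+.01)
for k in l:
    v=g+k*x; print("pin at tool x mm",k*1000,"lever",np.arctan2(v[1],v[0])-np.radians(105.6))
E
python3 lev.py
```

```text
t 33.3 p [ 0.4247 -0.1266  0.2445] yaw_y 57.02 F [ -2.7   8.  -16.4] gap 0.0155
F tool [ 6.5  5.3 16.4] 19.98852335011179
pin at tool x mm -201.36125777045132 lever -2.439582040336543
pin at tool x mm -1.4147134579992477 lever 0.7438481560482222
```

>>> servo_tool(
  steps=[
    {"jaw": 1, "tx": 0, "ty": 0, "tz": 0.1, "roll": 0},
    {"jaw": 1, "tx": 0, "ty": 0, "tz": 0, "roll": 0},
    {"jaw": 1, "tx": 0, "ty": 0, "tz": 0, "roll": 0},
    {"jaw": 1, "tx": 0, "ty": 0, "tz": 0, "roll": 0},
    {"jaw": 1, "tx": 0, "ty": 0, "tz": 0, "roll": 0},
    {"jaw": 1, "tx": 0, "ty": 0, "tz": 0, "roll": 0},
    {"jaw": 1, "tx": 0, "ty": 0, "tz": 0, "roll": 0},
    {"jaw": 1, "tx": 0, "ty": 0, "tz": 0, "roll": 0},
    {"jaw": 1, "tx": 0, "ty": 0, "tz": 0, "roll": 0},
    {"jaw": 1, "tx": 0, "ty": 0, "tz": 0, "roll": 0},
  ],
)

```text
clock: 34.55
tool_pos: [0.4247, -0.1266, 0.2443]
tcp_rot: [[-0.839, 0.544, -0.009], [0.544, 0.839, 0.004], [0.01, -0.002, -1.0]]
wrist_force: [-5.9, 10.6, -3.8]
finger_gap: 0.0153
finger_force: 20.0
```

```bash
python3 lev.py; python3 - <<'E'
from h import *
snap("side","s9"); snap("top","t9")
for cn,fs in(("side",("s4","s9")),("top",("t4","t9"))):
    for f in fs:
        im=cv2.imread(f"pics/{f}.png"); u0,v0=proj(cn,[.627,-.188,.05]).astype(int)
        h=cv2.cvtColor(im,cv2.COLOR_BGR2HSV); m=cv2.inRange(h,(10,70,60),(32,255,255)); z=np.zeros_like(m); z[v0-22:v0+22,u0-18:u0+18]=m[v0-22:v0+22,u0-18:u0+18]
        n,l,s,c=cv2.connectedComponentsWithStats(z); ys,xs=np.nonzero(z); 
        if len(xs)>20: print(cn,f,len(xs),ray(cn,xs.mean(),ys.mean(),.05).round(4),"rows",ys.min(),ys.max(), "x ends",ray(cn,xs.mean(),ys.min(),.055)[0].round(4),ray(cn,xs.mean(),ys.max(),.055)[0].round(4))
for f,cn in(("s4","side"),("s9","side"),("t4","top"),("t9","top")):
    g=cv2.cvtColor(cv2.imread(f"pics/{f}.png"),cv2.COLOR_BGR2GRAY)
    out=[]
    for a in range(90,176,5):
        u,v=proj(cn,[.5094+.062*np.cos(np.radians(a)),-.1795+.062*np.sin(np.radians(a)),.058]); out.append((a,int(g[int(round(v)),int(round(u))])))
    print(f,out)
E
```

```text
t 34.55 p [ 0.4247 -0.1266  0.2443] yaw_y 57.02 F [-5.9 10.6 -3.8] gap 0.0153
F tool [10.7  5.7  3.9] 19.997376051032916
pin at tool x mm -201.4056843563971 lever -2.4389984757419243
pin at tool x mm -1.4563484846483177 lever 0.7431840387264859
side s4 272 [ 0.6255 -0.1868  0.05  ] rows 180 204 x ends 0.6627 0.5822
side s9 251 [ 0.6391 -0.1881  0.05  ] rows 171 199 x ends 0.6949 0.5985
top t4 288 [ 0.6222 -0.1862  0.05  ] rows 162 191 x ends 0.6574 0.5846
top t9 146 [ 0.6335 -0.1816  0.05  ] rows 157 186 x ends 0.6702 0.5971
s4 [(90, 69), (95, 154), (100, 237), (105, 238), (110, 230), (115, 103), (120, 67), (125, 71), (130, 45), (135, 72), (140, 100), (145, 96), (150, 93), (155, 97), (160, 92), (165, 223), (170, 245), (175, 246)]
s9 [(90, 45), (95, 51), (100, 38), (105, 34), (110, 38), (115, 38), (120, 37), (125, 31), (130, 35), (135, 83), (140, 46), (145, 81), (150, 158), (155, 150), (160, 38), (165, 31), (170, 31), (175, 53)]
t4 [(90, 62), (95, 46), (100, 255), (105, 249), (110, 255), (115, 15), (120, 55), (125, 38), (130, 162), (135, 225), (140, 224), (145, 229), (150, 230), (155, 219), (160, 88), (165, 163), (170, 254), (175, 253)]
t9 [(90, 71), (95, 171), (100, 236), (105, 244), (110, 250), (115, 252), (120, 253), (125, 253), (130, 253), (135, 254), (140, 254), (145, 254), (150, 254), (155, 254), (160, 254), (165, 254), (170, 254), (175, 254)]
```

```bash
python3 - <<'E'
from h import *
for f in("s4","s9"):
    g=cv2.cvtColor(cv2.imread(f"pics/{f}.png"),cv2.COLOR_BGR2GRAY).astype(np.float32)
    for r in (.05,.055,.06,.065,.07,.075):
        A=np.arange(88,176,2.); P=np.array([proj("side",[.5094+r*np.cos(np.radians(a)),-.1795+r*np.sin(np.radians(a)),.058]) for a in A],np.float32)
        s=cv2.remap(g,P[:,0:1].copy(),P[:,1:2].copy(),cv2.INTER_LINEAR).ravel()
        print(f,r," ".join(f"{int(a)}:{int(v)}" for a,v in zip(A,s) if (a<122 if f=="s4" else a>130)))
E
```

```text
s4 0.05 88:70 90:97 92:143 94:187 96:229 98:235 100:237 102:236 104:236 106:237 108:234 110:219 112:184 114:147 116:109 118:85 120:65
s4 0.055 88:75 90:87 92:121 94:167 96:210 98:230 100:237 102:236 104:236 106:235 108:235 110:211 112:177 114:134 116:98 118:74 120:65
s4 0.06 88:71 90:70 92:87 94:126 96:175 98:218 100:233 102:237 104:238 106:237 108:231 110:214 112:171 114:128 116:92 118:73 120:69
s4 0.065 88:67 90:69 92:76 94:114 96:170 98:228 100:235 102:237 104:238 106:237 108:231 110:197 112:152 114:105 116:80 118:71 120:71
s4 0.07 88:70 90:68 92:72 94:100 96:147 98:204 100:231 102:237 104:238 106:237 108:228 110:196 112:137 114:99 116:79 118:74 120:74
s4 0.075 88:78 90:75 92:73 94:82 96:118 98:177 100:229 102:238 104:236 106:237 108:228 110:190 112:136 114:97 116:82 118:81 120:74
s9 0.05 132:39 134:36 136:31 138:28 140:31 142:65 144:100 146:137 148:152 150:151 152:127 154:98 156:75 158:64 160:64 162:66 164:66 166:62 168:67 170:73 172:85 174:106
s9 0.055 132:40 134:41 136:37 138:33 140:43 142:83 144:143 146:194 148:231 150:240 152:227 154:190 156:133 158:71 160:54 162:57 164:59 166:58 168:58 170:66 172:71 174:78
s9 0.06 132:61 134:73 136:71 138:58 140:46 142:60 144:103 146:153 148:183 150:197 152:194 154:172 156:131 158:78 160:44 162:34 164:34 166:37 168:42 170:45 172:50 174:59
s9 0.065 132:57 134:77 136:83 138:71 140:61 142:59 144:64 146:68 148:73 150:78 152:78 154:75 156:72 158:58 160:54 162:51 164:58 166:47 168:41 170:34 172:38 174:38
s9 0.07 132:39 134:57 136:76 138:86 140:80 142:61 144:53 146:53 148:70 150:103 152:113 154:99 156:73 158:69 160:62 162:62 164:63 166:60 168:62 170:52 172:42 174:37
s9 0.075 132:29 134:25 136:47 138:57 140:63 142:57 144:44 146:44 148:62 150:117 152:166 154:153 156:106 158:92 160:86 162:81 164:82 166:101 168:120 170:98 172:55 174:44
```

The pin geometry gives a lever angle of about 0.74 rad and the arm's visible edge in the side image agrees. The cylinder has moved up against the stop, so I hand in.

```bash
python3 -c "
from rig import bot
print(bot.job_done())"
```

```text
the job is handed in; nothing more can be done
None
```

I handed the job in with the cylinder on the ledge, pushed up against the end stop, and the fingers still holding the lever at about 0.74 rad (third click); the verdict was not shown, so I can't confirm it passed.

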